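# Switch on the grindstone under its hinged guard

## Task

Switch on the big grindstone: of the two switch stations, its toggle is the one under the wider hinged guard. With a fingertip under its free edge, swing that guard back until it stays open by itself, push the toggle all the way over towards the hinge, then push the guard over so that it drops fully shut. Nothing needs gripping; leave the narrower guard, its toggle and everything lying about as they are.

Things in the scene. Friction and masses are not known exactly. Their poses are not given: they have to be found in the camera images.
- wide_station: fixed grey switch station with the wide guard: a housing 120 (x) x 130 (y) x 60 mm high on the table; origin at the centre of its underside, its x axis points from the guard's free edge to the hinge (roughly away from the robot), z up. Its flat top panel is 60 mm above the table
- wide_hinge (a point): middle of the guard's hinge axis (parallel to the station's y), 45 mm behind the station's centre (+x), 64 mm above the table; fixed to the station
- wide_guard_edge (a point): middle of the free front edge, underside, of the steel guard; moves with it. Guard: hood 100 mm wide, open at the front, 3 mm top plate 50 mm above the panel when shut, reaching 130 mm in front of the hinge; side cheeks only on the 86 mm next to the hinge; last 25 mm overhangs the housing, so a fingertip fits under it. Shut, this point is 85 mm in front (-x) of the station's centre, 111 mm above the table
- wide_guard (a joint): guard angle, rad: 0 shut, grows as the front edge rises and swings back to the stop at 1.5, where the plate stands nearly upright (edge about 200 mm above the table, 84 mm behind (+x) the station's centre). About 0.15 kg, swings freely: below about 0.8 it falls shut, above about 1.0 it falls open and stays open by itself
- wide_toggle_tip (a point): centre of the steel toggle near its end, 40 mm from the pivot; the toggle is a 9 mm rod with a 13 mm thick end, rising 40 mm above the panel; pivot 5 mm in front (-x) of the station's centre, 61 mm above the table
- wide_toggle (a joint): toggle angle, rad: about 0 = off, leaning 0.35 rad towards the guard's free edge (-x of the station); 0.7 = on, leaning 0.35 rad towards the hinge (its end stop). Friction only (about 1 N at the tip): it stays wherever it is left
- narrow_station: fixed grey switch station with the narrow guard: a housing 120 (x) x 130 (y) x 60 mm high on the table; origin at the centre of its underside, its x axis points from the guard's free edge to the hinge (roughly away from the robot), z up. Its flat top panel is 60 mm above the table
- narrow_hinge (a point): middle of the guard's hinge axis (parallel to the station's y), 45 mm behind the station's centre (+x), 64 mm above the table; fixed to the station
- narrow_guard_edge (a point): middle of the free front edge, underside, of the steel guard; moves with it. Guard: hood 56 mm wide, open at the front, 3 mm top plate 50 mm above the panel when shut, reaching 130 mm in front of the hinge; side cheeks only on the 86 mm next to the hinge; last 25 mm overhangs the housing, so a fingertip fits under it. Shut, this point is 85 mm in front (-x) of the station's centre, 111 mm above the table
- narrow_guard (a joint): guard angle, rad: 0 shut, grows as the front edge rises and swings back to the stop at 1.5, where the plate stands nearly upright (edge about 200 mm above the table, 84 mm behind (+x) the station's centre). About 0.15 kg, swings freely: below about 0.8 it falls shut, above about 1.0 it falls open and stays open by itself
- narrow_toggle_tip (a point): centre of the steel toggle near its end, 40 mm from the pivot; the toggle is a 9 mm rod with a 13 mm thick end, rising 40 mm above the panel; pivot 5 mm in front (-x) of the station's centre, 61 mm above the table
- narrow_toggle (a joint): toggle angle, rad: about 0 = off, leaning 0.35 rad towards the guard's free edge (-x of the station); 0.7 = on, leaning 0.35 rad towards the hinge (its end stop). Friction only (about 1 N at the tip): it stays wherever it is left
- whetstone: loose brick-red whetstone, 150 x 45 x 25 mm, lying between the two switch stations; origin at the centre of its underside
- knife_handle: loose round wooden knife handle without blade, 120 mm long, 26 mm thick, lying in front; origin at the centre of its underside (side facing the table)
- oil_bottle: loose white oil bottle, 48 mm diameter, 110 mm tall, standing between the stations, further back; origin at the centre of its underside
- mug: loose white mug, 85 mm tall, off to the right; origin at the centre of its underside
- dressing_block: loose wooden block 90 x 40 x 30 mm, off to the left; origin at the centre of its underside
- brass_weight: loose brass weight, 44 mm diameter, 50 mm tall, off to the right; origin at the centre of its underside
- wrench: loose steel wrench lying off to the left; origin at the centre of its underside (side facing the table)
There are look-alikes about, which are no part of the job. What is shaped like the wide_station but pink is not meant. Leave any orange look-alike of the narrow_station alone.

How it is judged:
By the outcome, as a careful person would: the job done as asked, in the order asked, and still so for the second after the job is handed in, with the robot touching nothing.
It also fails if it takes over 58 s, if anything falls off the work surface, if the arm or the gripper's body presses on something with over 40 N, if the wrist force passes 120 N, or if a joint passes its speed limit or range.

## Robot

A 6-joint arm with a two-finger parallel gripper is mounted at the origin on the work surface. World frame = base frame: x ahead of the robot, y to its left, z up, the work surface at z = 0. Lengths are in m, angles in rad, forces in N, time in s.
With the tool pointing down it reaches from about 0.4 to 0.825 m from the base axis. Payload 7 kg.
Tool frame: the origin (TCP) lies midway between the tips of the shut fingers; the grasp point (between the pads) lies 19 mm behind it; z points along the fingers, y is the line along which they close (so a half turn about z gives the same grasp; the last joint's range is limited). The gripper opens to 88 mm and grips with 3 to 60 N. Pads are 19 mm wide; open, the fingers measure 130 mm over their backs; the gripper's body (78 mm by 193 mm) begins 47 mm behind the grasp point.
Start: joints at [1.466, 0.359, 0.012, 0, -1.224, -0.288], TCP at [0.258, 0.624, 0.227] pointing down, gripper open.
Joint ranges: [-3.07, 3.07], [-1.43, 2.12], [-1.02, 1.25], [-3.03, 1.67], [-3.05, -0], [-3.03, 3.03]. Speed limits (rad/s): [2.39, 2.39, 3.01, 3.14, 3.14, 3.14].

## Interface

Orientations are given as [roll, pitch, yaw] about the fixed x, y, z axes, in that order (R = Rz(yaw) Ry(pitch) Rx(roll)).
In Python, from station import arm gives the robot as it stands.
- The arm moves only by the tool servo_tool, never from a script. Its argument "deltas" is a list of rows, each a list of 7 numbers: the closure, from -1 (fully open) to 1 (shut), then the shift along the tool's x, y, z in mm, then the turn, a rotation vector about the tool's x, y, z in degrees. In form: [[gripper, x, y, z, ax, ay, az], ...]. A call has 1 to 20 rows; each row shifts and turns the commanded pose from where the row before left it, along the tool's axes as they then stand; what a row does not reach is not made up. A row lasts 1/12 s, in which the tool goes at most 41.7 mm and 7.16 degrees, less where a joint would pass 70% of its speed; a pose out of reach is approached as far as the arm can. A call is refused whole if a number of a shift passes 41.7 or a number of a turn 7.16, either way. A call with a gripper value outside its range is refused whole. The fingers move at their own pace and stop on an object; "squeeze" is the grip in N (left out, the last holds). Time passes only in rows, so rows that do not move let the fingers close. It gives the time, the measured TCP pose, the force, the opening and the grip force at its end, in the units of the state.
- arm.get_state(): the state, without advancing time (a new reading comes with each control period).
- arm.grab_frame(name): name is "side" or "top"; returns a dict with "color" (480x640x3 uint8, red, green, blue), "K" (3x3 intrinsics, pixels), "position" and "orientation" of the camera in the world. Camera axes: x right, y down, z forward; pixel columns grow to the right and rows downward; lengths in m; the calibration is good to about 2 mm. A picture is of the moment at which its call begins. There is no depth.
- arm.job_done(): hands the job in; it is judged then, once.
Trained networks look in a picture, given as the dict that the camera call returned (one of the last four; its "shot" number tells which), for a name from the list of things; names that differ only in an ending like _2 or _b are one class to them, and where a whole thing is asked for, a point or a joint stands for the part that bears it (a point fixed in the world has none). Each returns a list of dicts, best first, with "conf" (0 to 1); they miss things now and then, are a little off and sometimes report something else, mostly with a low value. They report only what shows in the picture. A call takes as long as a camera call. They do not tell look-alikes from the thing itself.
- arm.recognise(query, picture): "at" ([x, y, z] in m, in the coordinates of the camera as it stood for that picture, good to about 4 mm: the middle of the surface that is visible of it).
The state is a dict: "t": time; "q": joint angles; "qd": joint speeds; "joint_efforts": joint torques, N m; "eef_pos": TCP position; "ee_rot": TCP orientation; "force": force on the tool from outside, world axes, zero at the start; "moment": the same for the moment, N m; "width": finger opening in m; "gripper_force": force on a finger pad.
Only numpy, scipy, OpenCV 4.12 (cv2) and the standard library are available. Lean on these libraries where they do the work, as an engineer would, in place of code of your own. Each camera call takes 0.05 s, during which the arm holds its last target. There are 200 camera calls.

## Working session

There is one attempt and no reset: what is moved stays moved. The work goes in short steps, Python scripts to look and compute and a tool call to move; the robot and the scene stay as the last step left them, time stands still between calls to the robot, and variables do not carry over. Pictures are saved under pics/ and viewed, at most 10 in all, crops included, and the job is handed in when it is done.

Besides the shell and the picture viewer there is one more tool, called after "Request:" by a JSON object that holds its "op" and its "data", one argument or row to a line. servo_tool: Moves the arm, as the interface text tells. Its arguments: {"type":"object","properties":{"deltas":{"type":"array","items":{"type":"array","items":{"type":"number"}}},"squeeze":{"type":"number"}},"required":["deltas"]}

```bash
mkdir -p pics; cat > h.py <<'E'
from station import arm
import numpy as np, cv2
from scipy.spatial.transform import Rotation as R
def Rc(o):
    o=np.array(o)
    return o if o.shape==(3,3) else (R.from_euler('xyz',o).as_matrix() if o.size==3 else R.from_quat(o).as_matrix())
def w(f,p): return np.array(f['position'])+Rc(f['orientation'])@np.array(p)
def px(f,P):
    c=Rc(f['orientation']).T@(np.array(P)-f['position']); u=np.array(f['K'])@c; return (u[:2]/u[2]).round(0)
def ray(f,u,v,z):
    d=Rc(f['orientation'])@np.linalg.inv(f['K'])@np.array([u,v,1.]); p=np.array(f['position']); return p+d*(z-p[2])/d[2]
def save(f,n): cv2.imwrite(f'pics/{n}.png',f['color'][:,:,::-1])
E
python3 - <<'E'
from h import *
np.set_printoptions(precision=3,suppress=True)
for n in ('top','side'):
    f=arm.grab_frame(n); save(f,n+'1'); print(n,f['position'],f['orientation'])
    for q in ('wide_station','wide_guard_edge','wide_hinge','wide_toggle_tip','narrow_station','narrow_guard_edge'):
        for d in arm.recognise(q,f)[:4]:
            p=w(f,d['at']); print(q,round(d['conf'],2),p,px(f,p))
print(arm.get_state())
E
```

```text
top [ 0.143 -0.032  1.827] [-2.945  0.006 -1.55 ]
wide_station 0.83 [0.28  0.217 0.11 ] [237. 313.]
wide_station 0.8 [0.556 0.162 0.111] [261. 217.]
wide_guard_edge 0.76 [0.277 0.228 0.114] [233. 313.]
wide_guard_edge 0.64 [0.557 0.159 0.113] [262. 216.]
wide_guard_edge 0.19 [ 0.393 -0.409  0.034] [455. 280.]
wide_hinge 0.79 [0.275 0.219 0.117] [236. 314.]
wide_hinge 0.58 [0.562 0.154 0.114] [263. 215.]
wide_hinge 0.21 [ 0.565 -0.168  0.115] [376. 215.]
narrow_station 0.92 [ 0.571 -0.162  0.058] [372. 218.]
narrow_station 0.79 [ 0.235 -0.278  0.06 ] [412. 333.]
narrow_guard_edge 0.71 [ 0.226 -0.284  0.114] [417. 336.]
narrow_guard_edge 0.68 [ 0.563 -0.166  0.116] [375. 216.]
side [ 0.084 -0.722  1.004] [-2.409 -0.003 -0.493]
wide_station 0.94 [0.557 0.128 0.095] [329. 201.]
wide_station 0.63 [0.277 0.189 0.103] [229. 218.]
wide_guard_edge 0.89 [0.279 0.214 0.114] [225. 209.]
wide_guard_edge 0.67 [0.565 0.154 0.114] [327. 190.]
wide_hinge 0.9 [0.555 0.125 0.098] [329. 201.]
wide_hinge 0.7 [0.277 0.186 0.097] [229. 220.]
narrow_station 0.76 [ 0.566 -0.198  0.061] [394. 288.]
narrow_guard_edge 0.92 [ 0.565 -0.179  0.114] [392. 270.]
narrow_guard_edge 0.9 [ 0.227 -0.294  0.115] [287. 369.]
narrow_guard_edge 0.54 [ 0.662 -0.423  0.053] [483. 344.]
{'t': 0.7, 'q': array([ 1.466,  0.359,  0.012, -0.   , -1.224, -0.288]), 'qd': array([-0.002, -0.   ,  0.002, -0.   ,  0.   , -0.   ]), 'joint_efforts': array([  0.001, -58.216,  29.326,   7.001,   0.013,  -0.   ]), 'eef_pos': array([0.258, 0.624, 0.227]), 'ee_rot': array([-3.142,  0.   , -0.393]), 'force': array([-0.273,  0.069, -0.88 ]), 'moment': array([-0.001, -0.006,  0.054]), 'gripper_force': 0.0, 'width': 0.0877959453946924}
```

```bash
python3 - <<'E'
import cv2
t=cv2.imread('pics/top1.png')
cv2.imwrite('pics/topc.png',cv2.resize(t[140:360,190:450],None,fx=2.7,fy=2.7,interpolation=cv2.INTER_CUBIC))
E
```

```text
(no output)
```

View pics/topc.png

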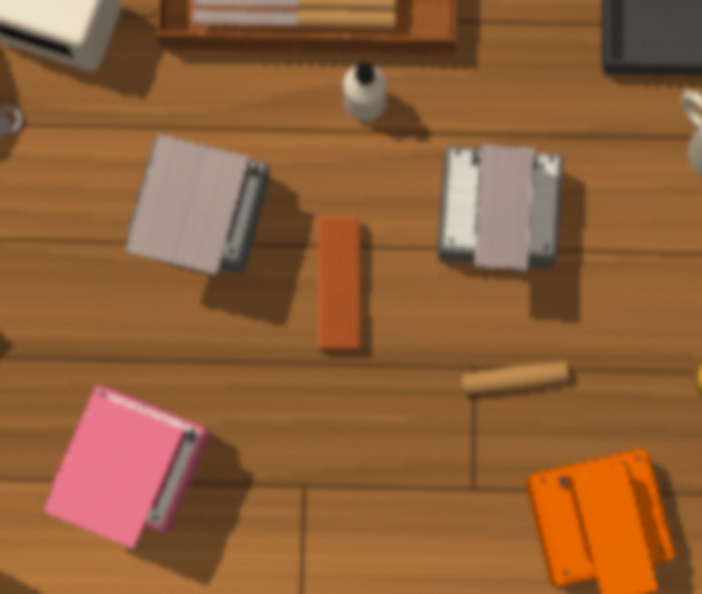

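View pics/side1.png

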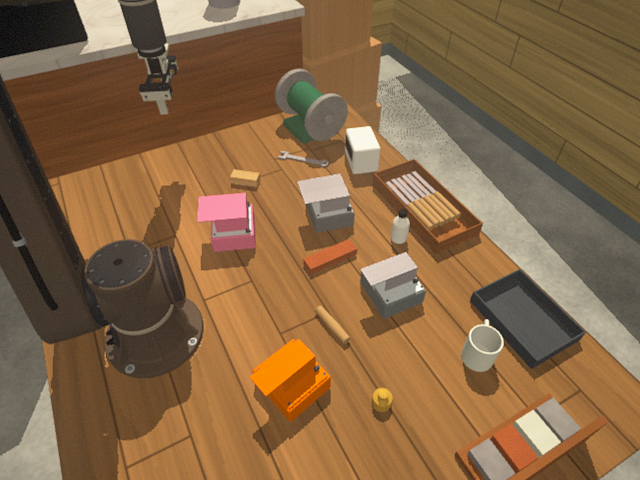

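The top crop shows the grey wide station on the left, with its plate corners at about (126,252), (218,275), (250,157) and (158,135). The pink look-alike is below it, the whetstone is to the right, and the grey narrow station is at about (500,205). In the side view the wide guard is at (325,190), and its free edge faces the robot (left).

```bash
python3 - <<'E'
from h import *
np.set_printoptions(precision=4,suppress=True)
f=arm.grab_frame('top')
c=np.array([(126,252),(218,275),(250,157),(158,135)],float)
P=np.array([ray(f,190+(x+.5)/2.7-.5,140+(y+.5)/2.7-.5,.114) for x,y in c]); print(P)
fr=(P[0]+P[1])/2; bk=(P[2]+P[3])/2
print(fr,bk,np.linalg.norm(bk-fr),np.linalg.norm(P[0]-P[1]),np.linalg.norm(P[3]-P[2]))
yaw=[np.arctan2(*(b-a)[[1,0]]) for a,b in((P[0],P[3]),(P[1],P[2]),(fr,bk))]; print(yaw)
# segmentation check
g=f['color'].astype(int); ref=g[214,258]; print(ref)
m=(np.abs(g-ref).max(2)<22).astype(np.uint8); n,l,s,ce=cv2.connectedComponentsWithStats(m); k=l[214,258]; pts=np.argwhere(l==k)[:,::-1]
Q=np.array([ray(f,u,v,.114)[:2]for u,v in pts],np.float32); r=cv2.minAreaRect(Q); print(s[k],r, Q.mean(0))
for d in ('whetstone','oil_bottle','wrench','dressing_block'):
    for e in arm.recognise(d,f)[:2]: print(d,e['conf'],w(f,e['at']))
E
```

```text
[[0.5061 0.2293 0.114 ]
 [0.4832 0.131  0.114 ]
 [0.6126 0.1014 0.114 ]
 [0.6351 0.201  0.114 ]]
[0.4946 0.1801 0.114 ] [0.6239 0.1512 0.114 ] 0.13241502921946863 0.10097476303055099 0.10212589715918434
[np.float64(-0.21574090166489837), np.float64(-0.22446350100346005), np.float64(-0.22011278997908787)]
[168 149 140]
[ 238  191   43   49 1492] ((0.5606359243392944, 0.16742931306362152), (0.09836580604314804, 0.1295199990272522), 77.23443603515625) [0.5603 0.1674]
whetstone 0.26 [ 0.6643 -0.4267  0.0383]
oil_bottle 0.82 [ 0.699  -0.0194  0.0721]
wrench 0.87 [0.6226 0.447  0.0061]
dressing_block 0.66 [0.4095 0.4293 0.0334]
```

Request:
{"op": "servo_tool", "data": {
  "deltas": [
    [1, 0, 0, 0, 0, 0, -4.93],
    [1, 0, 0, 0, 0, 0, -4.93],
    [1, 17, 24, 1.5, 0, 0, 0],
    [1, 17, 24, 1.5, 0, 0, 0],
    [1, 17, 24, 1.5, 0, 0, 0],
    [1, 17, 24, 1.5, 0, 0, 0],
    [1, 17, 24, 1.5, 0, 0, 0],
    [1, 17, 24, 1.5, 0, 0, 0],
    [1, 17, 24, 1.5, 0, 0, 0],
    [1, 17, 24, 1.5, 0, 0, 0],
    [1, 17, 24, 1.5, 0, 0, 0],
    [1, 17, 24, 1.5, 0, 0, 0],
    [1, 17, 24, 1.5, 0, 0, 0],
    [1, 17, 24, 1.5, 0, 0, 0],
    [1, 17, 24, 1.5, 0, 0, 0],
    [1, 17, 24, 1.5, 0, 0, 0],
    [1, 0, 0, 0, 0, 0, 0]
  ]
}}

```text
t: 2.37
eef_pos: [0.4176, 0.2399, 0.2055]
ee_rot: [3.141, 0.0, -0.223]
force: [-1.0, 0.2, -0.3]
width: 0.0003
gripper_force: 0.0
```

Request:
{"op": "servo_tool", "data": {
  "deltas": [
    [1, 0, 0, 0, 0, 5, 0],
    [1, 0, 0, 0, 0, 5, 0],
    [1, 0, 0, 0, 0, 5, 0],
    [1, 0, 0, 0, 0, 5, 0],
    [1, 0, 0, 0, 0, 5, 0],
    [1, 0, 0, 0, 0, 5, 0],
    [1, 0, 0, 0, 0, 5, 0],
    [1, 0, 0, 0, 0, 5, 0],
    [1, 0, 0, 0, 0, 5, 0],
    [1, 0, 0, 0, 0, 0, 0],
    [1, 0, 0, 0, 0, 0, 0]
  ]
}}

```text
t: 3.28
eef_pos: [0.4233, 0.2684, 0.2343]
ee_rot: [3.106, -0.754, -0.216]
force: [0.3, -0.2, -0.9]
width: 0.0003
gripper_force: 0.0
```

```bash
cat >> h.py <<'E'
np.set_printoptions(precision=3,suppress=True)
C=np.array([.5796,.1624,0]); RS=R.from_euler('z',-.221).as_matrix()
def st(): # TCP in station frame (mm), tilt deg, q, force in station axes
    s=arm.get_state(); M=Rc(s['ee_rot']); a=RS.T@M
    print('t',round(s['t'],2),'s,y,z',(RS.T@(np.array(s['eef_pos'])-C)*1e3).round(1),'tilt',np.degrees(np.arctan2(a[0,2],-a[2,2])).round(1),'toolz',a[:,2],'q',s['q'],'F',RS.T@s['force'],'w',s['width'])
    return s
def to(s,y,z): # needed shift in tool axes mm
    q=arm.get_state(); d=np.array([s,y,z])/1e3-RS.T@(np.array(q['eef_pos'])-C)
    print('to',(s,y,z),(Rc(q['ee_rot']).T@RS@d*1e3).round(1))
E
python3 -c "
from h import *
st();to(-110,0,90)"
```

```text
t 3.28 s,y,z [-175.7   69.2  234.3] tilt 43.2 toolz [ 0.684 -0.033 -0.728] q [ 1.382 -0.052 -1.016  0.978 -0.968 -0.771] F [ 0.339 -0.173 -0.866] w 0.0002543869914820677
to (-110, 0, 90) [-51.1  64.1 152.3]
```

```bash
python3 -c "
from h import *
to(-120,0,150)"
```

```text
to (-120, 0, 150) [-17.3  65.9 101.8]
```

Request:
{"op": "servo_tool", "data": {
  "deltas": [
    [1, -2, 8, 13, 0, 0, 0],
    [1, -2, 8, 13, 0, 0, 0],
    [1, -2, 8, 13, 0, 0, 0],
    [1, -2, 8, 13, 0, 0, 0],
    [1, -2, 8, 13, 0, 0, 0],
    [1, -2, 8, 13, 0, 0, 0],
    [1, -2, 8, 13, 0, 0, 0],
    [1, -2, 8, 11, 0, 0, 0],
    [1, 0, 0, 0, 0, 0, 0],
    [1, 0, 0, 0, 0, 0, 0]
  ]
}}

```text
t: 4.12
eef_pos: [0.4773, 0.2301, 0.1993]
ee_rot: [3.05, -0.7, -0.225]
force: [0.2, -0.1, -0.1]
width: 0.0003
gripper_force: 0.0
```

```bash
python3 -c "
from h import *
st();to(-120,0,130);to(-110,0,90)"
```

```text
t 4.12 s,y,z [-114.6   43.6  199.3] tilt 40.1 toolz [ 0.641 -0.094 -0.762] q [ 1.135  0.02  -1.016  1.074 -0.825 -0.699] F [ 0.179 -0.027 -0.062] w 0.0003381579959720409
to (-120, 0, 130) [-48.6  38.9  53.5]
to (-110, 0, 90) [-66.7  35.5  90.4]
```

```bash
cat >> h.py <<'E'
def ori(t): # rotvec (deg, tool axes) to upright, tilted t deg forward
    p=np.radians(t); c,s_=np.cos(p),np.sin(p); D=np.array([[c,0,s_],[0,-1,0],[s_,0,-c]])
    M=Rc(arm.get_state()['ee_rot']); print('ori',t,np.degrees(R.from_matrix(M.T@RS@D).as_rotvec()).round(1))
E
python3 -c "
from h import *
ori(25)"
```

```text
ori 25 [  5.4 -15.1  -0.9]
```

Request:
{"op": "servo_tool", "data": {
  "deltas": [
    [1, 0, 0, 0, 1.4, -3.8, -0.2],
    [1, 0, 0, 0, 1.4, -3.8, -0.2],
    [1, 0, 0, 0, 1.3, -3.8, -0.2],
    [1, 0, 0, 0, 1.3, -3.8, -0.2],
    [1, 0, 0, 0, 0, 0, 0]
  ]
}}

```text
t: 4.53
eef_pos: [0.4773, 0.2321, 0.2008]
ee_rot: [-3.134, -0.431, -0.224]
force: [0.3, 0.4, 0.3]
width: 0.0003
gripper_force: 0.0
```

```bash
python3 -c "
from h import *
st();to(-120,0,150);to(-120,0,90);ori(25)"
```

```text
t 4.53 s,y,z [-115.1   45.6  200.8] tilt 24.7 toolz [ 0.417  0.007 -0.909] q [ 1.065 -0.026 -0.833  0.637 -0.735 -0.189] F [0.226 0.448 0.284] w 0.00025273633827286094
to (-120, 0, 150) [-25.6  45.9  43.8]
to (-120, 0, 90) [-50.6  46.4  98.3]
ori 25 [-0.4  0.3 -0.1]
```

Request:
{"op": "servo_tool", "data": {
  "deltas": [
    [1, -5, 5.8, 8.2, 0, 0, 0],
    [1, -5, 5.8, 8.2, 0, 0, 0],
    [1, -5, 5.8, 8.2, 0, 0, 0],
    [1, -5, 5.8, 8.2, 0, 0, 0],
    [1, -6, 5.8, 12, 0, 0, 0],
    [1, -6, 5.8, 12, 0, 0, 0],
    [1, -6, 5.8, 12, 0, 0, 0],
    [1, -6, 5.8, 12, 0, 0, 0],
    [1, -6, 0, 12, 0, 0, 0],
    [1, 0, 0, 0, 0, 0, 0]
  ]
}}

```text
t: 5.37
eef_pos: [0.4713, 0.1975, 0.1122]
ee_rot: [3.122, -0.404, -0.22]
force: [1.1, 1.4, -0.2]
width: 0.0009
gripper_force: 0.0
```

```bash
python3 -c "
from h import *
st();to(-88,0,92);ori(25);ori(45)
f=arm.grab_frame('side');cv2.imwrite('pics/s2.png',cv2.resize(f['color'][100:300,180:440,::-1],None,fx=3,fy=3))"
```

```text
t 5.37 s,y,z [-113.4   10.5  112.2] tilt 23.1 toolz [ 0.393 -0.019 -0.919] q [ 0.937  0.062 -1.017  0.869 -0.502 -0.365] F [ 0.732  1.611 -0.222] w 0.0009309672423389936
to (-88, 0, 92) [15.4 10.  28.8]
ori 25 [1.1 1.9 0.1]
ori 45 [ 1.1 21.9  0.3]
```

View pics/s2.png

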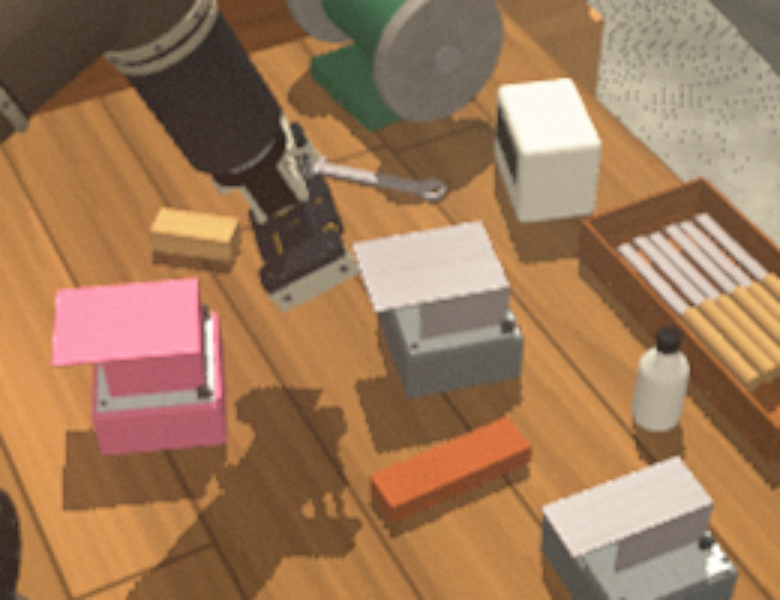

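The finger is at crop pixel (315,285), just short of the wide guard's free edge at (360,270). Joint 3 is at its limit, so I'll use a smaller tilt.

```bash
python3 -c "
from h import *
to(-105,0,88);ori(18)"
```

```text
to (-105, 0, 88) [-2.1  9.8 26.2]
ori 18 [ 1.1 -5.2 -0. ]
```

Request:
{"op": "servo_tool", "data": {
  "deltas": [
    [1, 0, 0, 0, 0.6, -2.6, 0],
    [1, 0, 0, 0, 0.5, -2.6, 0],
    [1, -0.5, 2, 6, 0, 0, 0],
    [1, -0.5, 2, 6, 0, 0, 0],
    [1, -0.5, 2, 6, 0, 0, 0],
    [1, -0.5, 2, 6, 0, 0, 0],
    [1, 0, 2, 2, 0, 0, 0],
    [1, 0, 0, 0, 0, 0, 0]
  ]
}}

```text
t: 6.08
eef_pos: [0.4746, 0.1854, 0.0874]
ee_rot: [-3.142, -0.314, -0.221]
force: [-0.3, -0.7, -0.2]
width: 0.0007
gripper_force: 0.0
```

```bash
python3 -c "
from h import *
st();to(-80,0,88);ori(18);
f=arm.grab_frame('side');[print(w(f,d['at']),d['conf']) for d in arm.recognise('wide_guard_edge',f)[:2]]"
```

```text
t 6.08 s,y,z [-107.5   -0.6   87.4] tilt 18.0 toolz [ 0.309  0.    -0.951] q [ 0.888  0.105 -0.974  0.701 -0.443 -0.169] F [-0.176 -0.766 -0.221] w 0.0007449447008869574
to (-80, 0, 88) [26.3 -0.6  8. ]
ori 18 [-0. -0.  0.]
[0.278 0.212 0.114] 0.88
[0.564 0.15  0.113] 0.65
```

Request:
{"op": "servo_tool", "data": {
  "deltas": [
    [1, 6, 0, 1.6, 0, 0, 0],
    [1, 6, 0, 1.6, 0, 0, 0],
    [1, 6, 0, 1.6, 0, 0, 0],
    [1, 4.7, 0, 1.5, 0, 0, 0],
    [1, 0, 0, 0, 0, 0, 0],
    [1, 6, 0, -6, 0, 0, 0],
    [1, 6, 0, -6, 0, 0, 0],
    [1, 6, 0, -6, 0, 0, 0],
    [1, 6, 0, -6, 0, 0, 0],
    [1, 0, 0, 0, 0, 0, 0]
  ]
}}

```text
t: 7.02
eef_pos: [0.5149, 0.1792, 0.1214]
ee_rot: [-3.136, -0.316, -0.222]
force: [-1.4, -0.1, 0.6]
width: 0.0006
gripper_force: 0.4
```

```bash
python3 -c "
from h import *
st();to(-41.5,0,145);ori(18);
f=arm.grab_frame('side');[print(w(f,d['at']),d['conf']) for d in arm.recognise('wide_guard_edge',f)[:3]]
cv2.imwrite('pics/s3.png',cv2.resize(f['color'][100:300,180:440,::-1],None,fx=3,fy=3))"
```

```text
t 7.02 s,y,z [-66.8   2.2 121.4] tilt 18.1 toolz [ 0.311  0.005 -0.95 ] q [ 0.841  0.107 -0.838  0.558 -0.532  0.037] F [-1.334 -0.367  0.634] w 0.0005865546735477462
to (-41.5, 0, 145) [ 31.4   2.1 -14.5]
ori 18 [-0.3 -0.1 -0.1]
[0.585 0.134 0.12 ] 0.76
[0.28  0.215 0.113] 0.62
```

View pics/s3.png

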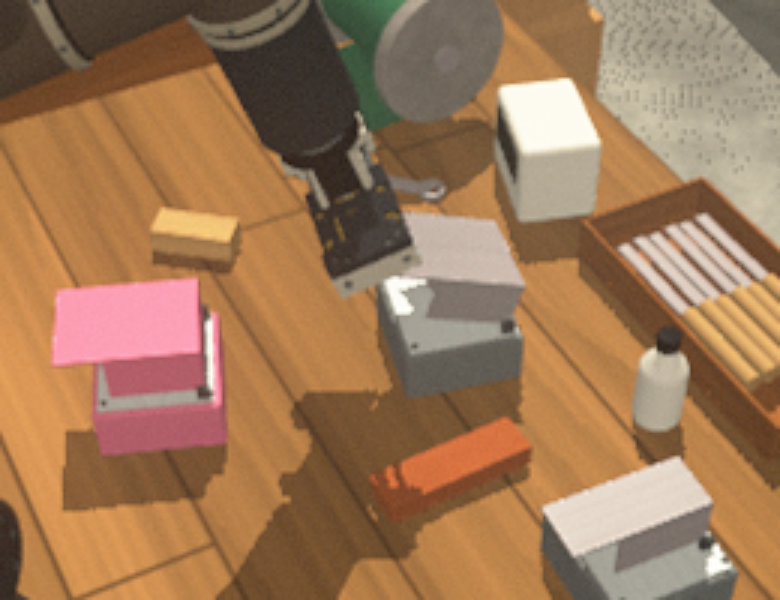

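The guard is rising: its panel is now visible at (405,290), and the finger is under the edge at about (410,262). I'll carry on along the arc.

Request:
{"op": "servo_tool", "data": {
  "deltas": [
    [1, 6, 0.4, -3, 0, 0, 0],
    [1, 6, 0.4, -3, 0, 0, 0],
    [1, 6, 0.4, -3, 0, 0, 0],
    [1, 6, 0.4, -3, 0, 0, 0],
    [1, 7, 0.4, -3, 0, 0, 0],
    [1, 7, 0, -2, 0, 0, 0],
    [1, 7, 0, -2, 0, 0, 0],
    [1, 7, 0, -2, 0, 0, 0],
    [1, 6, 0, -2, 0, 0, 0],
    [1, 6, 0, -2, 0, 0, 0],
    [1, 0, 0, 0, 0, 0, 0]
  ]
}}

```text
t: 8.03
eef_pos: [0.566, 0.1648, 0.1643]
ee_rot: [-3.138, -0.315, -0.222]
force: [-0.0, 0.4, 0.3]
width: 0.0002
gripper_force: 0.0
```

```bash
python3 -c "
from h import *
st();to(16,0,177);to(51,0,180);to(71,0,178);ori(18)"
```

```text
t 8.03 s,y,z [-13.8  -0.7 164.3] tilt 18.1 toolz [ 0.31   0.004 -0.951] q [ 0.759  0.122 -0.668  0.44  -0.645  0.254] F [-0.1    0.363  0.279] w 0.00021515051981575012
to (16, 0, 177) [32.3 -0.7 -2.8]
to (51, 0, 180) [66.5 -0.8  5.2]
to (71, 0, 178) [84.9 -0.7 13.3]
ori 18 [-0.2 -0.1 -0.1]
```

Request:
{"op": "servo_tool", "data": {
  "deltas": [
    [1, 6.5, 0, -0.6, 0, 0, 0],
    [1, 6.5, 0, -0.6, 0, 0, 0],
    [1, 6.5, 0, -0.6, 0, 0, 0],
    [1, 6.5, 0, -0.5, 0, 0, 0],
    [1, 6.5, 0, -0.5, 0, 0, 0],
    [1, 7, 0, 1.6, 0, 0, 0],
    [1, 7, 0, 1.6, 0, 0, 0],
    [1, 7, 0, 1.6, 0, 0, 0],
    [1, 7, 0, 1.6, 0, 0, 0],
    [1, 7, 0, 1.6, 0, 0, 0],
    [1, 0, 0, 0, 0, 0, 0]
  ]
}}

```text
t: 8.95
eef_pos: [0.6302, 0.1499, 0.1794]
ee_rot: [-3.139, -0.315, -0.222]
force: [-0.3, 0.5, 0.9]
width: 0.0005
gripper_force: 0.0
```

```bash
python3 -c "
from h import *
st()
f=arm.grab_frame('side');[print(RS.T@(w(f,d['at'])-C),d['conf']) for d in arm.recognise('wide_guard_edge',f)[:3]]
[print('tog',RS.T@(w(f,d['at'])-C),d['conf']) for d in arm.recognise('wide_toggle_tip',f)[:3]]
cv2.imwrite('pics/s4.png',cv2.resize(f['color'][100:300,180:440,::-1],None,fx=3,fy=3))"
```

```text
t 8.95 s,y,z [ 52.1  -1.1 179.4] tilt 18.0 toolz [ 0.31   0.003 -0.951] q [ 0.659  0.197 -0.519  0.384 -0.685  0.412] F [-0.374  0.448  0.919] w 0.0005261160280672766
[ 0.076 -0.022  0.102] 0.96
```

View pics/s4.png

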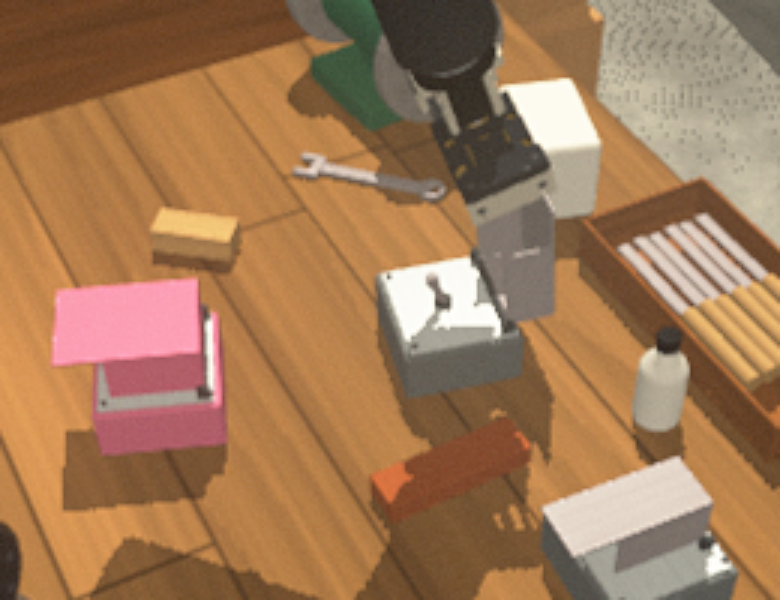

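The guard is standing open. Its plate is at (520,250), and the toggle is exposed with its tip at crop (435,282). Next I'll retract and drop down in front of the toggle.

```bash
python3 -c "
from h import *
to(-55,0,180)
f=arm.grab_frame('side'); print(RS.T@(ray(f,325,194,.099)-C))
f=arm.grab_frame('top');[print('tog',RS.T@(w(f,d['at'])-C),d['conf']) for d in arm.recognise('wide_toggle_tip',f)[:3]]"
```

```text
to (-55, 0, 180) [-100.3   -1.4  -33.5]
[-0.019 -0.011  0.099]
```

Request:
{"op": "servo_tool", "data": {
  "deltas": [
    [1, -12, 0, -4, 0, 0, 0],
    [1, -17, 0, -6, 0, 0, 0],
    [1, -17, 0, -6, 0, 0, 0],
    [1, -17, 0, -6, 0, 0, 0],
    [1, -17, 0, -5, 0, 0, 0],
    [1, -17, 0, -5, 0, 0, 0],
    [1, -5, 0, -1, 0, 0, 0],
    [1, 0, 0, 0, 0, 0, 0]
  ]
}}

```text
t: 9.92
eef_pos: [0.523, 0.1738, 0.1796]
ee_rot: [-3.138, -0.315, -0.22]
force: [0.9, -0.5, 0.0]
width: 0.0005
gripper_force: 0.0
```

```bash
python3 -c "
from h import *
st();to(-55,0,90);ori(18)
f=arm.grab_frame('side');[print(RS.T@(w(f,d['at'])-C),d['conf']) for d in arm.recognise('wide_guard_edge',f)[:3]]
[print('tog',RS.T@(w(f,d['at'])-C),d['conf']) for d in arm.recognise('wide_toggle_tip',f)[:3]]
cv2.imwrite('pics/s5.png',cv2.resize(f['color'][100:300,180:440,::-1],None,fx=3,fy=3))"
```

```text
t 9.92 s,y,z [-57.7  -1.3 179.6] tilt 18.0 toolz [ 0.31   0.004 -0.951] q [ 0.845  0.046 -0.713  0.431 -0.699  0.189] F [ 0.975 -0.251  0.005] w 0.0004884644320568923
to (-55, 0, 90) [-25.2  -0.9  86. ]
ori 18 [-0.2 -0.   0. ]
[-0.307 -0.015  0.114] 0.63
[0.068 0.007 0.113] 0.57
tog [ 0.027 -0.017  0.058] 0.32
```

View pics/s5.png

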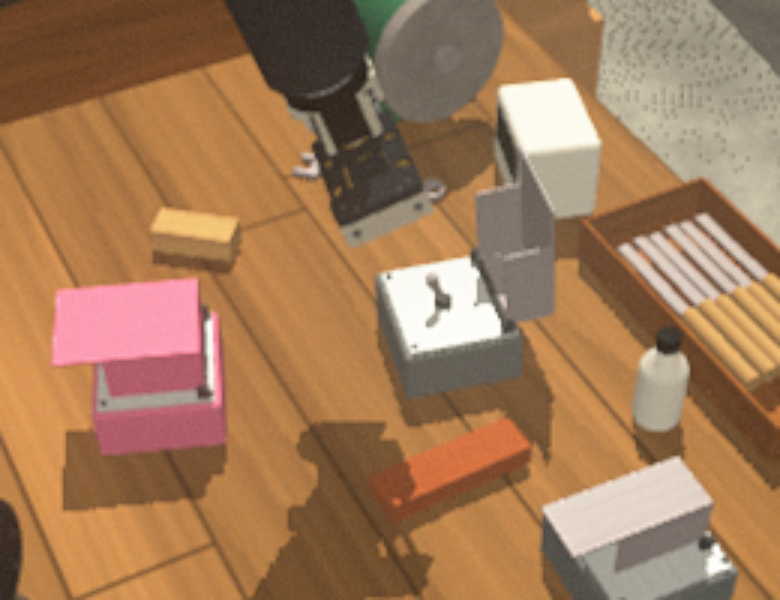

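The guard stays open by itself: its plate is upright at (515,240). The toggle tip is at (435,282), still leaning to the front, which puts it at s = -19 mm as expected.

Request:
{"op": "servo_tool", "data": {
  "deltas": [
    [1, -3, 0.5, 11, 0, 0, 0],
    [1, -3, 0.5, 11, 0, 0, 0],
    [1, -3, 0.5, 11, 0, 0, 0],
    [1, -3, 0.5, 11, 0, 0, 0],
    [1, -3, 0.5, 11, 0, 0, 0],
    [1, -3, 0.5, 11, 0, 0, 0],
    [1, -3, 1, 11, 0, 0, 0],
    [1, -4, 1, 9, 0, 0, 0],
    [1, 0, 0, 0, 0, 0, 0],
    [1, 5.7, 0, 1.9, 0, 0, 0],
    [1, 5.7, 0, 1.9, 0, 0, 0],
    [1, 5.7, 0, 1.9, 0, 0, 0],
    [1, 5.7, 0, 1.9, 0, 0, 0],
    [1, 5.7, 0, 1.9, 0, 0, 0],
    [1, 0, 0, 0, 0, 0, 0]
  ]
}}

```text
t: 11.32
eef_pos: [0.5567, 0.1619, 0.0898]
ee_rot: [-3.138, -0.315, -0.222]
force: [-0.0, 0.8, -0.7]
width: 0.0004
gripper_force: 0.0
```

```bash
python3 -c "
from h import *
st();to(-8,-5,90);ori(18)"
```

```text
t 11.32 s,y,z [-22.3  -5.5  89.8] tilt 18.1 toolz [ 0.31   0.003 -0.951] q [ 0.722  0.198 -0.838  0.652 -0.423  0.043] F [-0.199  0.811 -0.672] w 0.00042833341687812017
to (-8, -5, 90) [13.6 -0.5  4.3]
ori 18 [-0.2 -0.1 -0.1]
```

Request:
{"op": "servo_tool", "data": {
  "deltas": [
    [1, 4, 0, 1.3, 0, 0, 0],
    [1, 4, 0, 1.3, 0, 0, 0],
    [1, 3, 0, 1, 0, 0, 0],
    [1, 2, 0, 0.7, 0, 0, 0],
    [1, 0, 0, 0, 0, 0, 0]
  ]
}}

```text
t: 11.73
eef_pos: [0.5689, 0.1586, 0.0892]
ee_rot: [-3.139, -0.314, -0.222]
force: [-1.0, 0.2, 0.5]
width: -0.0
gripper_force: 0.8
```

Request:
{"op": "servo_tool", "data": {
  "deltas": [
    [1, 1.5, 0, 0.5, 0, 0, 0],
    [1, 1.5, 0, 0.5, 0, 0, 0],
    [1, 0, 0, 0, 0, 0, 0]
  ]
}}

```text
t: 11.98
eef_pos: [0.5705, 0.1582, 0.0888]
ee_rot: [-3.139, -0.313, -0.221]
force: [-16.9, 6.4, 7.8]
width: 0.0007
gripper_force: 9.2
```

```bash
python3 -c "
from h import *
st()
f=arm.grab_frame('side')
cv2.imwrite('pics/s6.png',cv2.resize(f['color'][150:250,280:400,::-1],None,fx=6,fy=6))"
```

```text
t 11.98 s,y,z [-8.  -6.1 88.8] tilt 18.0 toolz [ 0.308  0.003 -0.951] q [ 0.7    0.217 -0.81   0.635 -0.423  0.084] F [-17.913   2.567   7.842] w 0.000661317545103148
```

The force rose to 18 N at s = -8 mm, where the end stop should be. I'll back off, lift and straighten the tool.

Request:
{"op": "servo_tool", "data": {
  "deltas": [
    [1, -6, 0, -2, 0, 0, 0],
    [1, -9, 0, -3, 0, 0, 0],
    [1, -9, 0, -3, 0, 0, 0],
    [1, 5, 0, -15, 0, 0, 0],
    [1, 7, 0, -22, 0, 0, 0],
    [1, 7, 0, -22, 0, 0, 0],
    [1, 7, 0, -22, 0, 0, 0],
    [1, 7, 0, -22, 0, 0, 0],
    [1, 7, 0, -22, 0, 0, 0],
    [1, 7, 0, -22, 0, 0, 0],
    [1, 0, 0, 0, 0, -4.5, 0],
    [1, 0, 0, 0, 0, -4.5, 0],
    [1, 0, 0, 0, 0, -4.5, 0],
    [1, 0, 0, 0, 0, -4.5, 0],
    [1, 0, 0, 0, 0, 0, 0]
  ]
}}

```text
t: 13.28
eef_pos: [0.5476, 0.1636, 0.2438]
ee_rot: [-3.138, 0.004, -0.222]
force: [1.6, 0.6, 1.0]
width: 0.0002
gripper_force: 0.0
```

```bash
python3 -c "
from h import *
st();ori(0);to(135,0,240)
f=arm.grab_frame('side')
[print(RS.T@(w(f,d['at'])-C),d['conf']) for d in arm.recognise('wide_guard_edge',f)[:3]]
cv2.imwrite('pics/s7.png',cv2.resize(f['color'][120:250,270:430,::-1],None,fx=4.5,fy=4.5))"
```

```text
t 13.28 s,y,z [-31.5  -5.8 243.8] tilt -0.2 toolz [-0.004  0.003 -1.   ] q [ 0.629  0.179 -0.191 -0.005 -1.2    0.721] F [1.417 0.969 0.97 ] w 0.00023953853847143375
ori 0 [-0.2  0.2 -0.1]
to (135, 0, 240) [166.5  -6.    3.2]
[-0.304 -0.015  0.112] 0.78
[0.068 0.007 0.115] 0.6
[ 0.026 -0.018  0.06 ] 0.57
```

View pics/s7.png

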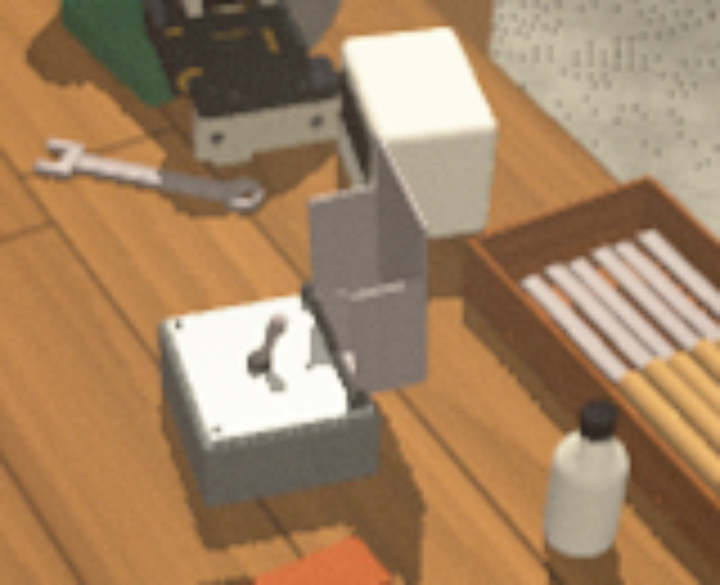

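The toggle now leans towards the hinge, with its tip at (277,325), and the guard still stands open. The white box is behind and to the left, so I'll check clearance there.

```bash
python3 -c "
from h import *
f=arm.grab_frame('side')
print('tog',RS.T@(ray(f,331.6,192.2,.099)-C))
u=270+440/4.5;b=120+235/4.5;g=120+132/4.5
p=ray(f,u,b,0);print('box corner',p,RS.T@(p-C))
for z in(.1,.15,.2):print(z,ray(f,u,g,z))"
```

```text
tog [ 0.002 -0.009  0.099]
box corner [0.789 0.279 0.   ] [0.179 0.16  0.   ]
0.1 [0.779 0.277 0.1  ]
0.15 [0.741 0.221 0.15 ]
0.2 [0.702 0.166 0.2  ]
```

Request:
{"op": "servo_tool", "data": {
  "deltas": [
    [1, 14, -0.5, 0, 0, 0, 0],
    [1, 17, -0.5, 0, 0, 0, 0],
    [1, 17, -0.5, 0, 0, 0, 0],
    [1, 17, -0.5, 0, 0, 0, 0],
    [1, 17, -0.5, 0, 0, 0, 0],
    [1, 17, -0.5, 0, 0, 0, 0],
    [1, 17, -0.5, 0, 0, 0, 0],
    [1, 17, -0.5, 0, 0, 0, 0],
    [1, 17, -0.5, 0, 0, 0, 0],
    [1, 14, -0.5, 0, 0, 0, 0],
    [1, 0, 0, 0, 0, 0, 0]
  ]
}}

```text
t: 14.35
eef_pos: [0.708, 0.132, 0.2432]
ee_rot: [-3.14, -0.001, -0.221]
force: [-0.3, -0.4, -1.5]
width: 0.0008
gripper_force: 0.0
```

```bash
python3 -c "
from h import *
st();to(130,0,182)"
```

```text
t 14.35 s,y,z [132.   -1.5 243.2] tilt 0.1 toolz [ 0.001  0.001 -1.   ] q [ 0.454  0.424  0.149 -0.    -1.294  0.896] F [-0.195 -0.478 -1.485] w 0.0007841033579484341
to (130, 0, 182) [-2.  -1.4 61.2]
```

```bash
python3 -c "
from h import *
f=arm.grab_frame('side');g=arm.grab_frame('top')
def S(s,y,z): return C+RS@np.array([s,y,z])/1e3
for a in(0,.5,.6,.7):
  b=a-.35;print(a,[ (px(f,S(-5+r*np.sin(b),0,61+r*np.cos(b)))-[310,170])*10 for r in(0,40)],[ (px(g,S(-5+r*np.sin(b),0,61+r*np.cos(b)))-[240,190])*10 for r in(0,40)])
A=cv2.resize(f['color'][170:225,310:350,::-1],None,fx=10,fy=10,interpolation=cv2.INTER_CUBIC);B=cv2.resize(g['color'][190:245,240:280,::-1],None,fx=10,fy=10,interpolation=cv2.INTER_CUBIC)
cv2.imwrite('pics/s8.png',np.hstack([A,B]))"
```

```text
0 [array([180., 300.]), array([140., 220.])] [array([220., 250.]), array([200., 260.])]
0.5 [array([180., 300.]), array([200., 200.])] [array([220., 250.]), array([210., 190.])]
0.6 [array([180., 300.]), array([220., 200.])] [array([220., 250.]), array([220., 180.])]
0.7 [array([180., 300.]), array([230., 200.])] [array([220., 250.]), array([220., 170.])]
```

View pics/s8.png

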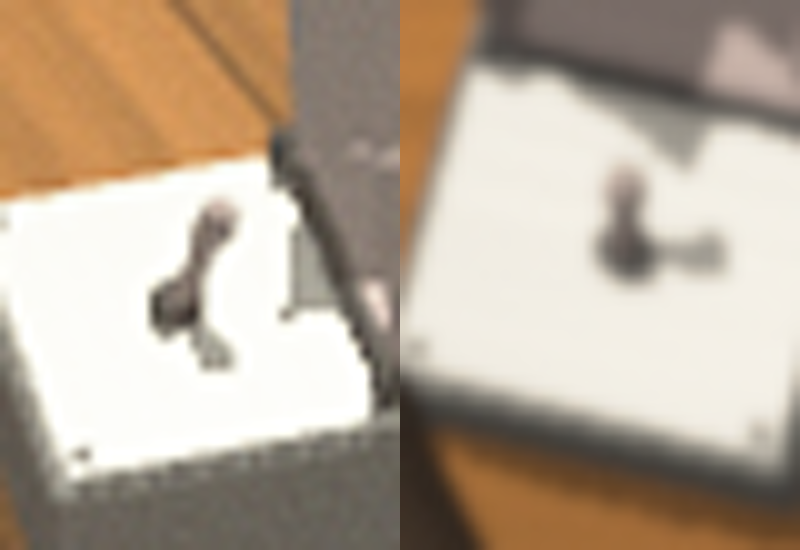

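Both views fit the toggle at its far stop: the tip is about (46,-93) px from the pivot in the side crop, against a prediction of (50,-100) for 0.7 rad. Next I'll lower the finger behind the guard and push it over.

Request:
{"op": "servo_tool", "data": {
  "deltas": [
    [1, 0, 0, 12, 0, 0, 0],
    [1, 0, 0, 16, 0, 0, 0],
    [1, 0, 0, 16, 0, 0, 0],
    [1, 0, 0, 12, 0, 0, 0],
    [1, 0, 0, 4, 0, 0, 0],
    [1, 0, 0, 0, 0, 0, 0],
    [1, -6, 0, 0, 0, 0, 0],
    [1, -6, 0, 0, 0, 0, 0],
    [1, -6, 0, 0, 0, 0, 0],
    [1, -6, 0, 0, 0, 0, 0],
    [1, -6, 0, 0, 0, 0, 0],
    [1, -6, 0, 0, 0, 0, 0],
    [1, -6, 0, 0, 0, 0, 0],
    [1, -6, 0, 0, 0, 0, 0],
    [1, -6, 0, 0, 0, 0, 0],
    [1, -6, 0, 0, 0, 0, 0]
  ]
}}

```text
t: 15.78
eef_pos: [0.6484, 0.1458, 0.1841]
ee_rot: [-3.138, -0.001, -0.221]
force: [0.4, -0.1, -0.6]
width: 0.0006
gripper_force: 0.3
```

```bash
python3 -c "
from h import *
st()"
```

```text
t 15.78 s,y,z [ 70.8  -1.2 184.1] tilt 0.0 toolz [ 0.001  0.003 -1.   ] q [ 0.513  0.368 -0.073 -0.002 -1.128  0.838] F [ 0.459 -0.012 -0.567] w 0.0005939109183655544
```

Request:
{"op": "servo_tool", "data": {
  "deltas": [
    [1, -7, 0, 0, 0, 0, 0],
    [1, -7, 0, 0, 0, 0, 0],
    [1, -7, 0, 0, 0, 0, 0],
    [1, -7, 0, 0, 0, 0, 0],
    [1, -7, 0, 0, 0, 0, 0],
    [1, -7, 0, 0, 0, 0, 0],
    [1, -7, 0, 0, 0, 0, 0],
    [1, -7, 0, 0, 0, 0, 0],
    [1, -7, 0, 0, 0, 0, 0],
    [1, -7, 0, 0, 0, 0, 0],
    [1, -7, 0, 0, 0, 0, 0],
    [1, -7, 0, 0, 0, 0, 0],
    [1, -7, 0, 0, 0, 0, 0],
    [1, 0, 0, 0, 0, 0, 0],
    [1, 0, 0, -20, 0, 0, 0],
    [1, 0, 0, -30, 0, 0, 0],
    [1, 0, 0, -30, 0, 0, 0],
    [1, 0, 0, 0, 0, 0, 0],
    [1, 0, 0, 0, 0, 0, 0]
  ]
}}

```text
t: 17.37
eef_pos: [0.561, 0.1658, 0.2661]
ee_rot: [-3.136, -0.004, -0.221]
force: [0.3, 0.0, -1.1]
width: 0.0007
gripper_force: 0.0
```

```bash
python3 -c "
from h import *
st()
f=arm.grab_frame('side')
[print(RS.T@(w(f,d['at'])-C),d['conf']) for d in arm.recognise('wide_guard_edge',f)[:3]]
cv2.imwrite('pics/s9.png',cv2.resize(f['color'][100:300,180:440,::-1],None,fx=3,fy=3))"
```

```text
t 17.37 s,y,z [-18.9  -0.7 266.1] tilt 0.2 toolz [ 0.004  0.006 -1.   ] q [ 0.62   0.184 -0.136 -0.001 -1.244  0.73 ] F [ 0.261  0.091 -1.112] w 0.0006664149284660024
[-0.012 -0.013  0.109] 0.57
[-0.307 -0.017  0.112] 0.56
```

View pics/s9.png

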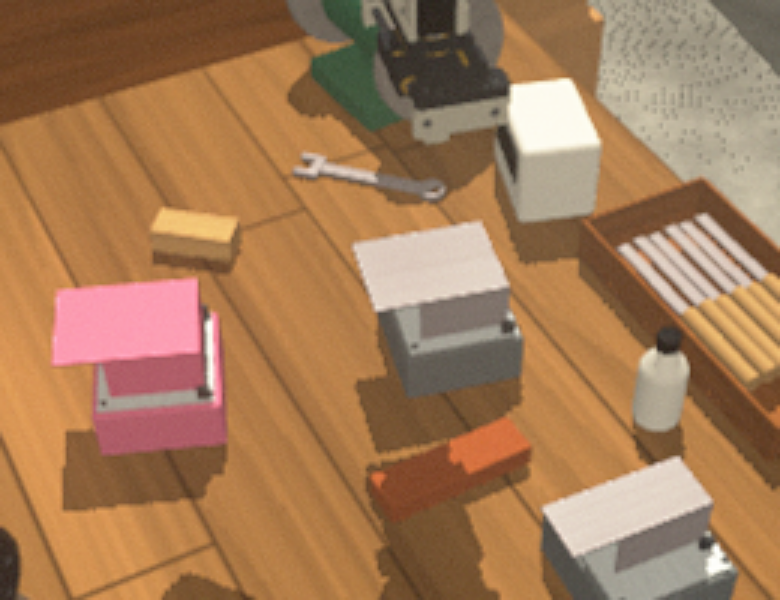

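The wide guard is shut exactly as at the start, with its plate corners at (355,245), (480,225), (505,288) and (378,310). Everything else is unmoved and the gripper is clear.

```bash
python3 -c "
from h import *
print(arm.job_done())"
```

```text
the job is handed in; nothing more can be done
None
```

The grey wide station is switched on: I swung its guard open, pushed the toggle over to its end stop, dropped the guard fully shut and handed the job in at about 17 s, with nothing else in the camera view moved.

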